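Close the loaded curing drawer and start it

TASK

The light-curing unit has two open drawers: push the one that holds the little tooth bridge on its peg tray fully shut with the fingertips, without slamming it, then press the start button on the unit's top above that same drawer and let it come up again. Leave the other drawer, with the empty peg tray, open as it is and its button unpressed. Do not touch the trays, and disturb or pick up none of the things standing around.

Things in the scene. Friction and masses are not known exactly. Their poses are not given: they have to be found in the camera images.
- unit: White light-curing unit fixed on the bench, 220 mm deep (x) by 340 wide (y) by 95 high. Origin: centre of its underside, on the work surface. Its front faces -x of its own frame (towards the robot, give or take its yaw), y to the left, z up. Two drawers side by side slide out along its -x; a push button in a black housing stands on its top above each.
- bridge_drawer (a joint): How far the drawer with the tooth bridge is open, m: 0 = shut, starts at 0.07 to 0.105, end stop at 0.13. It may be the left or the right one. It stays where it is left; sliding takes about 2 N plus 8 N per m/s. Shut, its front panel's back rests on the unit's front face.
- empty_drawer (a joint): How far the drawer with the empty peg tray is open, m: 0 = shut, starts at 0.07 to 0.105, end stop at 0.13. It may be the left or the right one. It stays where it is left; sliding takes about 2 N plus 8 N per m/s. Shut, its front panel's back rests on the unit's front face.
- bridge_drawer_front (a point): Outer face of the front panel of the drawer with the tooth bridge, middle of its width, 55 mm above the work surface; axes as the unit's. Flat panel, no handle, 160 mm wide, 14 thick, reaching 5 to 85 mm above the surface; drawer walls behind it 30 mm high. Pushing it along the unit's +x shuts the drawer. Shut: x = -124 mm, y = +83 (left) or -83 mm (right) in the unit's frame.
- empty_drawer_front (a point): Outer face of the front panel of the drawer with the empty peg tray, middle of its width, 55 mm above the work surface; axes as the unit's. Flat panel, no handle, 160 mm wide, 14 thick, reaching 5 to 85 mm above the surface; drawer walls behind it 30 mm high. Pushing it along the unit's +x shuts the drawer. Shut: x = -124 mm, y = +83 (left) or -83 mm (right) in the unit's frame.
- start_left (a joint): How far the start button above the left drawer is pressed, m: 0 = up, 0.006 = fully down (5 N, starts to move at 1.5 N); it counts as pressed from 0.004. It springs back up.
- start_right (a joint): How far the start button above the right drawer is pressed, m: 0 = up, 0.006 = fully down (5 N, starts to move at 1.5 N); it counts as pressed from 0.004. It springs back up.
- start_left_top (a point): Centre of the top face of the start button above the left drawer, a pale disc 26 mm across, pressed straight down; in the unit's frame at x = -50 mm, y = +83 mm, 117 mm above the work surface. It moves down with the button.
- start_right_top (a point): Centre of the top face of the start button above the right drawer, a pale disc 26 mm across, pressed straight down; in the unit's frame at x = -50 mm, y = -83 mm, 117 mm above the work surface. It moves down with the button.
- bridge_tray: The loaded peg tray: a tan block 50 x 50 x 14 mm with small pin holes and, on a brass peg in its middle, an ivory three-tooth bridge 40 mm long, top 38 mm above the tray's underside. It is seated in one of the two drawers, its centre 48 mm behind the panel's outer face, and travels with it. Origin: centre of its underside, z up.
- empty_tray: The empty peg tray: a tan block 50 x 50 x 14 mm with small pin holes and nothing on it, seated likewise in the other drawer. Origin: centre of its underside, z up.
- dropper: Bystander: closed white bottle 36 mm across, 85 mm high, standing left of the unit. Origin: centre of its underside.
- dish: Bystander: white ceramic plate 90 mm across, 20 mm high, right of the unit. Origin: centre of its underside.
- carver: Bystander: double-ended steel wax carver 170 mm long, 10 mm thick, lying along its own x in front of and to the left of the unit. Origin: under its middle.
- pot: Bystander: white ceramic pot 44 mm across, 40 mm high, standing on the rear of the unit's top. Origin: centre of its underside.

How it is judged:
On the way, in this order (a step that is already met when the one before it is completed fails the run):
1. the drawer with the bridge is fully shut (value of joint bridge_drawer below 0.004 m), for 0.2 s.
2. the start button above that drawer is pressed (value of joint bridge_drawer below 0.005 m and ((y of bridge_drawer_front in the frame of unit above 0 m and value of joint start_left above 0.004 m) or (y of bridge_drawer_front in the frame of unit below 0 m and value of joint start_right above 0.004 m))), for 0.1 s.
At the end, for the whole second after the job is handed in: The bridge's drawer is within 5 mm of shut, the other drawer within 10 mm of where it stood, both buttons up again, and the bottle, plate, carver and pot within 20 mm of where they stood (value of joint bridge_drawer below 0.005 m and distance of empty_drawer_front from where it was at the start of the episode below 0.01 m and value of joint each of start_left, start_right below 0.002 m and distance of each of dropper, dish, carver, pot from where it was at the start of the episode below 0.02 m); the robot touches nothing.
It fails at once if a drawer is slammed (over 0.4 m/s) (velocity of joint any of bridge_drawer, empty_drawer below -0.4 m/s).
It fails at once if a start button is pressed that is not above the bridge's drawer, or before that drawer is shut (((y of bridge_drawer_front in the frame of unit above 0 m and value of joint start_right above 0.003 m) or (y of bridge_drawer_front in the frame of unit below 0 m and value of joint start_left above 0.003 m)) or (value of joint bridge_drawer above 0.008 m and value of joint any of start_left, start_right above 0.003 m)).
It fails at once if the other drawer is moved more than 15 mm (distance of empty_drawer_front from where it was at the start of the episode above 0.015 m).
It fails at once if the robot touches a peg tray or the bridge (contact force between any of the fingers, the arm and bridge_tray above 1 N or contact force between any of the fingers, the arm and empty_tray above 1 N).
It fails at once if a bystander is shifted, lifted or knocked over (distance of any of dropper, dish, carver, pot from where it was at the start of the episode above 0.03 m).
It also fails if it takes over 42 s, if anything falls off the work surface, if the arm or the gripper's body presses on something with over 40 N, if the wrist force passes 120 N, or if a joint passes its speed limit or range.

ROBOT

A 6-joint arm with a two-finger parallel gripper is mounted at the origin on the work surface. World frame = base frame: x ahead of the robot, y to its left, z up, the work surface at z = 0. Lengths are in m, angles in rad, forces in N, time in s.
With the tool pointing down it reaches from about 0.375 to 0.825 m from the base axis. Payload 5.5 kg.
Tool frame: the origin (TCP) lies on the centre line of the jaws, within the pads' length; the fingertips stand 17 mm ahead of it and the grasp point (between the pads) lies 2 mm behind it (tips_ahead is the distance from the TCP to the fingertips, in m); z points along the fingers, y is the line along which they close (so a half turn about z gives the same grasp; the last joint's range is limited). The gripper opens to 85 mm and grips with 20 to 120 N. Pads are 22 mm wide; open, the fingers measure 114 mm over their backs; the gripper's body (76 mm by 85 mm) begins 54 mm behind the grasp point. The pads swing forward as they close: fully open they stand 13 mm farther back than shut.
Start: joints at [1.343, 0.314, -0.047, 1.21, 0, 1.571], TCP at [0.135, 0.584, 0.248] pointing down, gripper open.
Joint ranges: [-2.67, 2.67], [-0.69, 1.73], [-1.03, 1.25], [-2.08, 2.16], [-1.42, 1.45], [-3.14, 3.14]. Speed limits (rad/s): [2.39, 2.39, 3.01, 3.14, 3.14, 3.14].

INTERFACE

Orientations are given as [roll, pitch, yaw] about the fixed x, y, z axes, in that order (R = Rz(yaw) Ry(pitch) Rx(roll)).
In Python, from bench import * gives the robot as it stands. The module is installed in compiled form; this text tells all that it offers.
- The arm moves only by the tool apply_moves, never from a script. Its argument "series" is a list of rows, each a list of 3 entries, a list of its own where there are three numbers: the turn, a rotation vector about the tool's x, y, z in degrees, then the shift along the tool's x, y, z in m, then the opening, from 0 (shut) to 1 (fully open). A call has 1 to 12 rows; each row is the pose to reach, as a shift and turn from the pose commanded when the call began, along the tool's axes at that moment; what a row does not reach only later rows make up. A row lasts 1/12 s, in which the tool goes at most 41.7 mm and 7.16 degrees, less where a joint would pass 70% of its speed; a pose out of reach is approached as far as the arm can. A call with a gripper value outside its range is refused whole. The fingers move at their own pace and stop on an object; "grip_force" is the grip in N (left out, the last holds). Time passes only in rows, so rows that repeat a pose let the fingers close. It gives the time, the measured TCP pose, the force, the opening and the grip force at its end, in the units of the state.
- read_state(): the state, without advancing time (a new reading comes with each control period).
- camera(name): name is "scene" or "top" or "wrist"; returns a dict with "color" (400x640x3 uint8, red, green, blue), "z_map" (400x640 float32, m along the optical axis (not along the pixel's ray), 0 where there is no reading), "camera_matrix" (3x3 intrinsics, pixels), "rvec" (rotation vector, rad) and "tvec" (3), from world to camera coordinates, as OpenCV has them. Camera axes: x right, y down, z forward; pixel columns grow to the right and rows downward; lengths in m; the calibration is good to about 2 mm. A picture is of the moment at which its call begins.
- job_done(): hands the job in; it is judged then, once.
The state is a dict: "t": time; "joints": joint angles; "dq": joint speeds; "joint_efforts": joint torques, N m; "tool_pos": TCP position; "tool_rot": TCP orientation; "wrist_force": force on the tool from outside, world axes, zero at the start; "ft_torque": the same for the moment, N m; "finger_gap": finger opening in m; "finger_force": force on a finger pad.
Only numpy, scipy, OpenCV 4.12 (cv2) and the standard library are available. Lean on these libraries where they do the work, as an engineer would, in place of code of your own. Each camera call takes 0.05 s, during which the arm holds its last target. There are 200 camera calls.

## Working session

There is one attempt and no reset: what is moved stays moved. The work goes in short steps, Python scripts to look and compute and a tool call to move; the robot and the scene stay as the last step left them, time stands still between calls to the robot, and variables do not carry over. Pictures are saved under pics/ and viewed, at most 10 in all, crops included, and the job is handed in when it is done.

Besides the shell and the picture viewer there is one more tool, called by a JSON object that holds its "fn" and its "kwargs", one argument or row to a line. apply_moves: Moves the arm, as the interface text tells. Its arguments: {"type":"object","properties":{"series":{"type":"array"},"grip_force":{"type":"number"}},"required":["series"]}

```bash
mkdir -p pics
cat > h.py <<'E'
from bench import *
import numpy as np, cv2
def pts(c):
    K=c["camera_matrix"];R=cv2.Rodrigues(np.array(c["rvec"],float))[0];t=np.array(c["tvec"],float).ravel()
    z=c["z_map"];v,u=np.indices(z.shape)
    P=np.stack([(u-K[0,2])/K[0,0]*z,(v-K[1,2])/K[1,1]*z,z],-1)
    W=(P-t)@R
    W[z==0]=np.nan
    return W
E
python3 - <<'E'
from h import *
s=read_state();print(s)
for n in("top","scene"):
    c=camera(n);cv2.imwrite(f"pics/{n}0.png",c["color"][:,:,::-1]);np.save(n+"W.npy",pts(c));np.save(n+"C.npy",c["color"])
E
```

```text
{'t': 0.0, 'joints': array([ 1.34300684e+00,  3.14245661e-01, -4.80794942e-02,  1.21019572e+00,
       -4.03012547e-06,  1.57078097e+00]), 'dq': array([ 0.00092389,  0.00067706,  0.00046328, -0.00087931,  0.00085148,
       -0.00084704]), 'joint_efforts': array([-1.15045910e-03, -5.39586282e+01,  3.39753556e+01,  1.91479077e-02,
       -1.60927425e-04,  1.05306304e-05]), 'tool_pos': array([0.13537193, 0.58396517, 0.24742258]), 'tool_rot': array([-3.13986810e+00,  4.00363475e-06,  2.91381853e+00]), 'wrist_force': array([ 0.0554683 ,  0.39545003, -0.75162429]), 'ft_torque': array([ 0.00644797, -0.03809968,  0.01065794]), 'finger_force': 0.0, 'finger_gap': 0.08535540883575908}
```

View pics/top0.png

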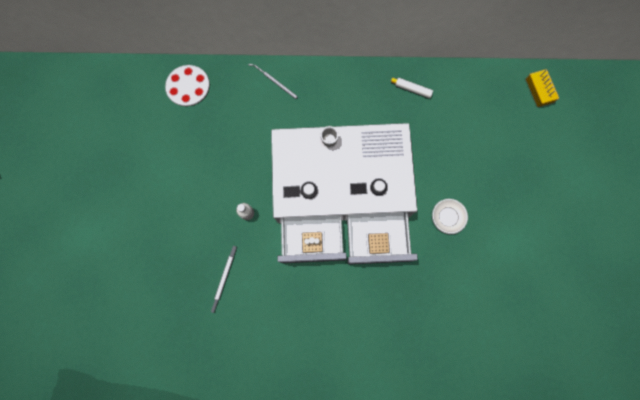

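View pics/scene0.png

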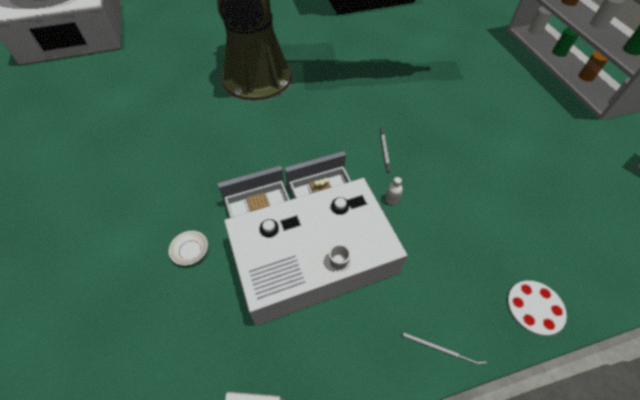

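The bridge is in the left drawer: in the top view the ivory bridge is at (312,240), its button at (309,190), and the left panel edge at (312,258). The empty drawer is on the right, with its tray at (379,243).

Run:
```python
from h import *
W=np.load("topW.npy");C=np.load("topC.npy").astype(int)
z=W[...,2]
v,u=np.indices(z.shape)
roi=(u>255)&(u<430)&(v>115)&(v<275)
m=roi&(abs(z-.095)<.006)&(v<218)
P=W[m][:,:2].astype(np.float32)
r=cv2.minAreaRect(P);print("unit",r,np.median(z[m]));print(cv2.boxPoints(r))
for lo,hi in((270,345),(347,425)):
    k=roi&(abs(z-.085)<.012)&(v>240)&(u>lo)&(u<hi)
    Q=W[k];r=cv2.minAreaRect(Q[:,:2].astype(np.float32));print("panel",len(Q),r,np.median(Q[:,2]));print(cv2.boxPoints(r).round(4).tolist())
for cu,cv_ in((309,190),(379,187)):
    k=(np.hypot(u-cu,v-cv_)<14)
    b=k&(z>.108)&(C.min(-1)>130)
    print("button",b.sum(),W[b].mean(0),W[b].std(0),z[b].max())
W=np.load("sceneW.npy");C=np.load("sceneC.npy").astype(int);z=W[...,2]
v,u=np.indices(z.shape)
for cu,cv_ in((340,205),(269,227)):
    b=(np.hypot(u-cu,v-cv_)<14)&(z>.111)
    print("scene button",b.sum(),np.nanmean(W[b],0),(W[b][:,:2].min(0)+W[b][:,:2].max(0))/2,np.median(z[b]))
```

```text
unit ((0.692166268825531, -0.009539440274238586), (0.2211432158946991, 0.3406510651111603), 3.472893476486206) 0.09578970442870013
[[ 0.57148004  0.15377527]
 [ 0.5921154  -0.18625021]
 [ 0.8128525  -0.17285416]
 [ 0.79221714  0.16717133]]
panel 438 ((0.48008617758750916, 0.06224845349788666), (0.015649501234292984, 0.15493044257164001), 3.505394220352173) 0.08510983640722705
[[0.4675000011920929, 0.13910000026226044], [0.47699999809265137, -0.015599999576807022], [0.4925999939441681, -0.014600000344216824], [0.4832000136375427, 0.14000000059604645]]
panel 447 ((0.47990646958351135, -0.10586314648389816), (0.015750981867313385, 0.15933603048324585), 3.436978578567505) 0.08529149605796978
[[0.4672999978065491, -0.026799999177455902], [0.47679999470710754, -0.1859000027179718], [0.4925000071525574, -0.18490000069141388], [0.4830000102519989, -0.02590000070631504]]
button 98 [0.63644272 0.07097062 0.11675276] [0.00699175 0.0068612  0.00279531] 0.12094748250914078
button 97 [ 0.64674996 -0.09417664  0.1165401 ] [0.00691537 0.00670109 0.00255205] 0.12109685156793057
scene button 96 [0.63815396 0.07061865 0.11660853] [0.63738224 0.07117305] 0.11672892800695459
scene button 109 [ 0.64883129 -0.09398266  0.11643216] [ 0.64719533 -0.09385405] 0.11669798042857911
```

{"fn": "apply_moves", "kwargs": {
  "series": [
    [[0,0,7],[-0.025,-0.028,0],0],
    [[0,0,14],[-0.05,-0.056,0],0],
    [[0,0,21],[-0.075,-0.084,0],0],
    [[0,0,28],[-0.1,-0.112,0],0],
    [[0,0,35],[-0.125,-0.14,0],0],
    [[0,0,42],[-0.15,-0.168,0],0],
    [[0,0,49],[-0.175,-0.196,0],0],
    [[0,0,56],[-0.2,-0.224,0],0],
    [[0,0,63],[-0.225,-0.252,0],0],
    [[0,0,70],[-0.25,-0.28,0],0],
    [[0,0,77],[-0.275,-0.308,0],0],
    [[0,0,84],[-0.3,-0.336,0],0]
  ],
  "grip_force": 20
}}

```text
t: 1.1
tool_pos: [0.3521, 0.1876, 0.2482]
tool_rot: [3.142, -0.0, 1.442]
wrist_force: [1.2, -0.4, -0.1]
finger_gap: 0.0
finger_force: 0.0
```

{"fn": "apply_moves", "kwargs": {
  "series": [
    [[0,0,7],[-0.015,0.011,0],0],
    [[0,0,14],[-0.03,0.022,0],0],
    [[0,0,21],[-0.045,0.034,0],0],
    [[0,0,28],[-0.06,0.045,0],0],
    [[0,0,35],[-0.075,0.056,0],0],
    [[0,0,42],[-0.09,0.067,0],0],
    [[0,0,49],[-0.105,0.078,0],0],
    [[0,0,56],[-0.119,0.089,0],0],
    [[0,0,63],[-0.119,0.089,0],0],
    [[0,0,70],[-0.119,0.089,0],0],
    [[0,0,77],[-0.119,0.089,0],0],
    [[0,0,79.5],[-0.119,0.089,0],0]
  ]
}}

```text
t: 2.1
tool_pos: [0.427, 0.0408, 0.248]
tool_rot: [-3.124, 0.001, 0.086]
wrist_force: [-0.6, -0.2, -0.3]
finger_gap: 0.0002
finger_force: 0.0
```

{"fn": "apply_moves", "kwargs": {
  "series": [
    [[0,0,0],[0,0,0],0],
    [[0,0,0],[0,0,0],0],
    [[0,0,0],[0,0,0.02],0],
    [[0,0,0],[0,0,0.04],0]
  ]
}}

```text
t: 2.43
tool_pos: [0.4282, 0.0418, 0.2087]
tool_rot: [-3.124, -0.003, 0.085]
wrist_force: [-0.4, -0.0, 0.0]
finger_gap: 0.0001
finger_force: 0.0
```

Run:
```python
from h import *
s=read_state();print(s['joints'],s['tool_pos'],s['tool_rot'],s['dq'])
```

```text
[ 0.08457404  0.01431745 -0.49695255  1.05680601  0.01741395  3.14157477] [0.42821283 0.04178786 0.2087492 ] [-3.12417875e+00 -2.72062333e-03  8.45919238e-02] [ 0.00838955  0.16529243 -0.43997898 -0.57564444  0.00178234 -0.00132053]
```

{"fn": "apply_moves", "kwargs": {
  "series": [
    [[0,0,-7],[0,0,0],0],
    [[0,0,-14],[0,0,0],0],
    [[0,0,-21],[0,0,0],0],
    [[0,0,-28],[0,0,0],0],
    [[0,0,-35],[0,0,0],0],
    [[0,0,-42],[0,0,0],0],
    [[0,0,-49],[0,0,0],0],
    [[0,0,-56],[0,0,0],0],
    [[0,0,-63],[0,0,0],0],
    [[0,0,-70],[0,0,0],0],
    [[0,0,-77],[0,0,0],0],
    [[0,0,-84],[0,0,0],0]
  ]
}}

```text
t: 3.43
tool_pos: [0.427, 0.0419, 0.2082]
tool_rot: [-3.139, -0.017, 1.557]
wrist_force: [-0.8, 0.3, -0.2]
finger_gap: -0.0004
finger_force: 0.0
```

{"fn": "apply_moves", "kwargs": {
  "series": [
    [[1,0,-7],[0.002,0,0],0],
    [[1,0,-14],[0.004,0,0],0],
    [[1,0,-21],[0.006,0,0],0],
    [[1,0,-28],[0.008,0,0],0],
    [[1,0,-35],[0.01,0,0],0],
    [[1,0,-42],[0.012,0,0],0],
    [[1,0,-49],[0.014,0,0],0],
    [[1,0,-56],[0.016,0,0],0],
    [[1,0,-63],[0.018,0,0],0],
    [[1,0,-70],[0.018,0,0],0],
    [[1,0,-77],[0.018,0,0],0],
    [[1,0,-84],[0.018,0,0],0]
  ]
}}

```text
t: 4.43
tool_pos: [0.4273, 0.06, 0.2085]
tool_rot: [3.136, -0.015, 3.024]
wrist_force: [-0.6, -0.4, -0.6]
finger_gap: 0.0004
finger_force: 0.0
```

```bash
cat > s.py <<'E'
from h import *
import sys
from scipy.spatial.transform import Rotation as Rn
# optional: target x y z -> shift and turn in tool axes
s=read_state();print(s['t'],s['joints'].round(3),s['tool_pos'].round(4),s['tool_rot'].round(3),s['wrist_force'].round(1))
R=Rn.from_euler('xyz',s['tool_rot']);T=Rn.from_euler('xyz',[np.pi,0,3.202])
print("turn to aligned",(R.inv()*T).as_rotvec(degrees=True).round(2))
if len(sys.argv)>3: print("shift",R.inv().apply(np.array(sys.argv[1:4],float)-s['tool_pos']).round(4))
E
python3 s.py .425 .060 .067
```

```text
4.4333 [ 0.133  0.03  -0.481  1.072  0.009  0.251] [0.4273 0.06   0.2085] [ 3.136 -0.015  3.024] [-0.6 -0.4 -0.6]
turn to aligned [  0.37  -0.81 -10.22]
shift [ 0.0002 -0.001   0.1415]
```

{"fn": "apply_moves", "kwargs": {
  "series": [
    [[0.2,-0.4,-5],[0,0,0.02],0],
    [[0.4,-0.8,-10],[0,0,0.04],0],
    [[0.4,-0.8,-10],[0,0,0.06],0],
    [[0.4,-0.8,-10],[0,0,0.08],0],
    [[0.4,-0.8,-10],[0,0,0.1],0],
    [[0.4,-0.8,-10],[0,0,0.12],0],
    [[0.4,-0.8,-10],[0,0,0.135],0],
    [[0.4,-0.8,-10],[0,0,0.141],0],
    [[0.4,-0.8,-10],[0,0,0.141],0]
  ]
}}

```text
t: 5.18
tool_pos: [0.4242, 0.0605, 0.0664]
tool_rot: [-3.141, -0.003, -3.092]
wrist_force: [-0.1, -0.4, 0.8]
finger_gap: -0.0002
finger_force: 0.0
```

```bash
python3 s.py .552 .0652 .067
python3 - <<'E'
from h import *
c=camera("scene");cv2.imwrite("pics/s1.png",cv2.resize(c["color"][120:280,180:436,::-1],None,fx=3,fy=3))
E
```

```text
5.1833 [ 0.142  0.164 -0.697  0.713 -0.001  0.092] [0.4242 0.0605 0.0664] [-3.141e+00 -3.000e-03 -3.092e+00] [-0.1 -0.4  0.8]
turn to aligned [-0.05 -0.17 -0.59]
shift [-0.1279 -0.0017 -0.001 ]
```

View pics/s1.png

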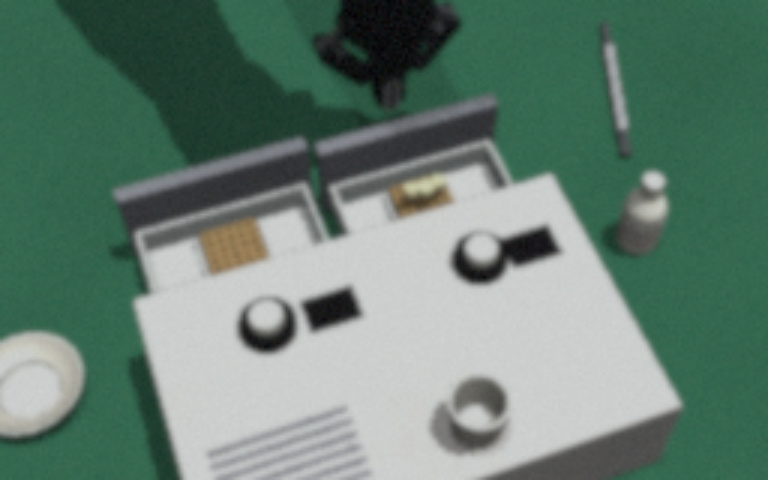

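The closed fingers are at (390,100), centred in front of the left panel and clear of everything. I'll push slowly.

{"fn": "apply_moves", "kwargs": {
  "series": [
    [[0,0,-0.6],[-0.009,0,0],0],
    [[0,0,-0.6],[-0.018,0,0],0],
    [[0,0,-0.6],[-0.025,0,0],0],
    [[0,0,-0.6],[-0.031,0,0],0],
    [[0,0,-0.6],[-0.037,0,0],0],
    [[0,0,-0.6],[-0.043,0,0],0],
    [[0,0,-0.6],[-0.05,0,0],0],
    [[0,0,-0.6],[-0.058,-0.001,0],0],
    [[0,0,-0.6],[-0.067,-0.001,0],0],
    [[0,0,-0.6],[-0.076,-0.001,0],0],
    [[0,0,-0.6],[-0.085,-0.001,0],0],
    [[0,0,-0.6],[-0.094,-0.001,0],0]
  ]
}}

```text
t: 6.23
tool_pos: [0.5203, 0.064, 0.0674]
tool_rot: [-3.141, -0.001, -3.082]
wrist_force: [-3.2, 1.7, -0.5]
finger_gap: 0.0002
finger_force: 1.4
```

```bash
python3 s.py .552 .0652 .067
```

```text
6.2333 [ 0.123  0.319 -0.484  0.768 -0.     0.063] [0.5203 0.064  0.0674] [-3.141e+00 -1.000e-03 -3.082e+00] [-3.2  1.7 -0.5]
turn to aligned [-0.03 -0.03 -0.04]
shift [-0.0318 -0.0007  0.0004]
```

{"fn": "apply_moves", "kwargs": {
  "series": [
    [[0,0,0],[-0.006,0,0],0],
    [[0,0,0],[-0.012,0,0],0],
    [[0,0,0],[-0.018,0,0],0],
    [[0,0,0],[-0.023,0,0],0],
    [[0,0,0],[-0.026,0,0],0],
    [[0,0,0],[-0.028,0,0],0],
    [[0,0,0],[-0.03,0,0],0],
    [[0,0,0],[-0.03,0,0],0]
  ]
}}

```text
t: 6.9
tool_pos: [0.55, 0.0655, 0.0678]
tool_rot: [-3.141, 0.001, -3.082]
wrist_force: [-0.7, 0.1, -0.5]
finger_gap: -0.0003
finger_force: 0.3
```

{"fn": "apply_moves", "kwargs": {
  "series": [
    [[0,0,0],[-0.001,0,0],0],
    [[0,0,0],[-0.002,0,0],0],
    [[0,0,0],[-0.002,0,0],0]
  ]
}}

```text
t: 7.15
tool_pos: [0.5515, 0.0656, 0.0678]
tool_rot: [-3.141, 0.0, -3.082]
wrist_force: [-2.5, 0.4, 0.3]
finger_gap: 0.0001
finger_force: 1.1
```

Still sliding at about 2 N, so the stop isn't reached yet.

{"fn": "apply_moves", "kwargs": {
  "series": [
    [[0,0,0],[-0.001,0,0],0],
    [[0,0,0],[-0.002,0,0],0],
    [[0,0,0],[-0.002,0,0],0]
  ]
}}

```text
t: 7.4
tool_pos: [0.5515, 0.0657, 0.0675]
tool_rot: [-3.141, -0.003, -3.082]
wrist_force: [-7.9, -1.3, 5.7]
finger_gap: -0.0001
finger_force: 4.0
```

{"fn": "apply_moves", "kwargs": {
  "series": [
    [[0,0,0],[-0.001,0,0],0],
    [[0,0,0],[-0.002,0,0],0],
    [[0,0,0],[-0.002,0,0],0]
  ]
}}

```text
t: 7.65
tool_pos: [0.5515, 0.0656, 0.0671]
tool_rot: [-3.141, -0.007, -3.082]
wrist_force: [-12.7, -1.0, 8.0]
finger_gap: 0.0
finger_force: 6.6
```

{"fn": "apply_moves", "kwargs": {
  "series": [
    [[0,0,0],[0.008,0,0],0],
    [[0,0,0],[0.02,0,0],0],
    [[0,0,0],[0.035,0,0],0],
    [[0,0,0],[0.035,0,-0.02],0],
    [[0,0,0],[0.035,0,-0.045],0],
    [[0,0,0],[0.035,0,-0.075],0],
    [[0,0,0],[0.035,0,-0.1],0],
    [[0,0,0],[0.035,0,-0.105],0],
    [[0,0,0],[0.035,0,-0.105],0]
  ]
}}

```text
t: 8.4
tool_pos: [0.5229, 0.0642, 0.1752]
tool_rot: [-3.141, 0.006, -3.082]
wrist_force: [-0.4, -0.7, -0.1]
finger_gap: 0.0003
finger_force: 0.0
```

```bash
python3 s.py .637 .0707 .145
python3 - <<'E'
from h import *
c=camera("top");W=pts(c);z=W[...,2];v,u=np.indices(z.shape)
k=(abs(z-.085)<.004)&(v>205)&(v<275)&(u>270)&(u<345)
print(k.sum(),np.percentile(v[k],[5,50,95]) if k.any() else 0)
print(np.nanmin(W[k][:,0]),np.median(W[k],0))
cv2.imwrite("pics/t1.png",cv2.resize(c["color"][110:290,240:460,::-1],None,fx=3,fy=3))
E
```

```text
8.4 [ 1.230e-01  2.140e-01 -3.490e-01  1.002e+00 -1.000e-03  6.300e-02] [0.5229 0.0642 0.1752] [-3.141  0.006 -3.082] [-0.4 -0.7 -0.1]
turn to aligned [-0.03  0.36 -0.05]
shift [-0.1141 -0.0003  0.0309]
25 [215. 217. 220.]
0.56809957197065 [ 0.57506981 -0.00711523  0.08541324]
```

View pics/t1.png

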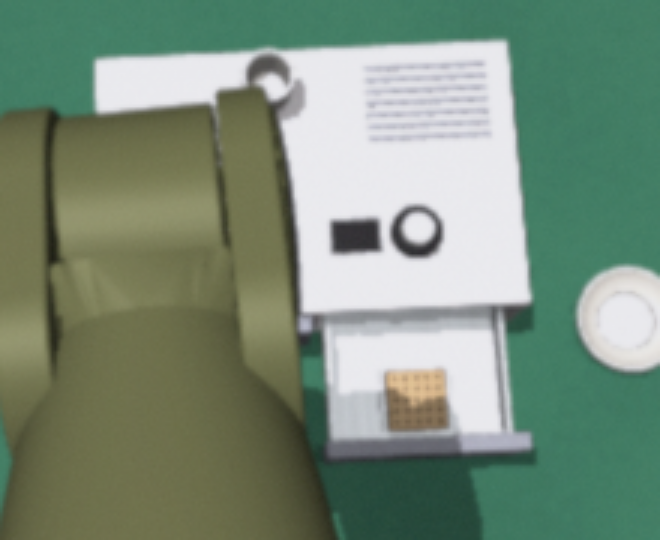

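The arm covers most of the view. The left panel's corner at (310,325) lies within 1 mm of the shut position, and the empty drawer is unchanged. Next is the button.

{"fn": "apply_moves", "kwargs": {
  "series": [
    [[0,0,0],[-0.02,0,0],0],
    [[0,0,0],[-0.045,0,0],0],
    [[0,0,0],[-0.07,0,0],0],
    [[0,0,0],[-0.095,0,0],0],
    [[0,0,0],[-0.11,0,0],0],
    [[0,0.3,0],[-0.114,0,0.01],0],
    [[0,0.3,0],[-0.114,0,0.02],0],
    [[0,0.3,0],[-0.114,0,0.03],0],
    [[0,0.3,0],[-0.114,0,0.03],0]
  ]
}}

```text
t: 9.2
tool_pos: [0.6309, 0.0704, 0.1385]
tool_rot: [-3.141, -0.012, -3.082]
wrist_force: [-0.7, 0.0, -1.8]
finger_gap: 0.0001
finger_force: 0.0
```

```bash
python3 s.py .637 .0707 .134
python3 - <<'E'
from h import *
c=camera("wrist");cv2.imwrite("pics/w1.png",c["color"][:,:,::-1])
E
```

```text
9.2 [ 0.111  0.448 -0.109  1.026 -0.     0.052] [0.6309 0.0704 0.1385] [-3.141 -0.012 -3.082] [-0.7  0.  -1.8]
turn to aligned [-0.06 -0.68 -0.04]
shift [-0.0062 -0.0001  0.0044]
```

View pics/w1.png

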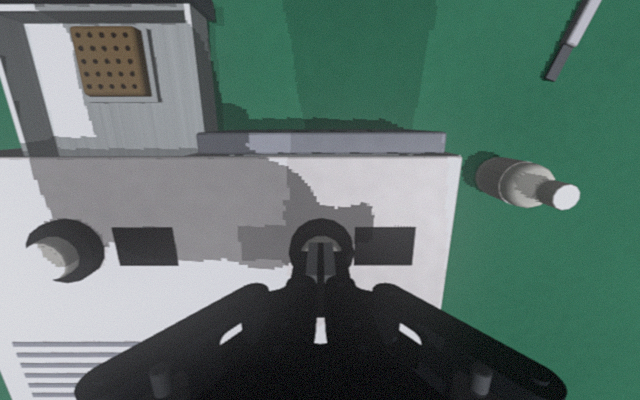

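The bridge drawer is shut: its panel is flush at (320,140). The fingertips are over the button at (320,245). I'll centre, then press.

{"fn": "apply_moves", "kwargs": {
  "series": [
    [[0,-0.5,0],[-0.002,0,0],0],
    [[0,-0.5,0],[-0.002,0,0],0],
    [[0,-0.5,0],[-0.002,0,0],0]
  ]
}}

```text
t: 9.5
tool_pos: [0.6365, 0.0709, 0.1435]
tool_rot: [-3.141, 0.005, -3.082]
wrist_force: [-0.5, 0.1, -1.1]
finger_gap: -0.0003
finger_force: 0.0
```

```bash
python3 s.py .637 .0707 .134
```

```text
9.5 [ 1.110e-01  4.410e-01 -1.070e-01  1.018e+00 -1.000e-03  5.200e-02] [0.6365 0.0709 0.1435] [-3.141  0.005 -3.082] [-0.5  0.1 -1.1]
turn to aligned [-0.04  0.28 -0.04]
shift [-0.0005 -0.0003  0.0095]
```

Contact is expected about 9.5 mm down, and full travel at about 15.5 mm.

{"fn": "apply_moves", "kwargs": {
  "series": [
    [[0,0,0],[0,0,0.004],0],
    [[0,0,0],[0,0,0.008],0],
    [[0,0,0],[0,0,0.01],0],
    [[0,0,0],[0,0,0.012],0],
    [[0,0,0],[0,0,0.014],0],
    [[0,0,0],[0,0,0.015],0],
    [[0,0,0],[0,0,0.015],0],
    [[0,0,0],[0,0,0.015],0]
  ]
}}

```text
t: 10.17
tool_pos: [0.6366, 0.0709, 0.1281]
tool_rot: [-3.141, 0.004, -3.082]
wrist_force: [-1.0, -0.3, 6.2]
finger_gap: 0.0001
finger_force: 2.7
```

{"fn": "apply_moves", "kwargs": {
  "series": [
    [[0,0,0],[0,0,0.0015],0],
    [[0,0,0],[0,0,0.0015],0],
    [[0,0,0],[0,0,0.0015],0],
    [[0,0,0],[0,0,0.0015],0]
  ]
}}

```text
t: 10.5
tool_pos: [0.6366, 0.0709, 0.1279]
tool_rot: [-3.141, 0.005, -3.082]
wrist_force: [-5.0, -1.7, 13.9]
finger_gap: -0.0002
finger_force: 6.8
```

{"fn": "apply_moves", "kwargs": {
  "series": [
    [[0,0,0],[0,0,-0.004],0],
    [[0,0,0],[0,0,-0.01],0],
    [[0,0,0],[0,0,-0.02],0],
    [[0,0,0],[0,0,-0.04],0],
    [[0,0,0],[0,0,-0.07],0],
    [[0,0,0],[0,0,-0.1],0],
    [[0,0,0],[0.03,0,-0.12],0],
    [[0,0,0],[0.065,0,-0.12],0],
    [[0,0,0],[0.1,0,-0.12],0],
    [[0,0,0],[0.13,0,-0.12],0],
    [[0,0,0],[0.15,0,-0.12],0],
    [[0,0,0],[0.15,0,-0.12],0]
  ]
}}

```text
t: 11.5
tool_pos: [0.4822, 0.0617, 0.2461]
tool_rot: [-3.141, 0.001, -3.082]
wrist_force: [-0.1, -0.1, 0.0]
finger_gap: 0.0002
finger_force: 0.0
```

```bash
python3 s.py
python3 - <<'E'
from h import *
c=camera("scene");W=pts(c);z=W[...,2];v,u=np.indices(z.shape)
for cu,cv_ in((340,205),(269,227)):
    b=(np.hypot(u-cu,v-cv_)<14)&(z>.108);print(b.sum(),np.median(z[b]))
cv2.imwrite("pics/s2.png",cv2.resize(c["color"][110:310,150:450,::-1],None,fx=2.5,fy=2.5))
E
```

```text
11.5 [ 1.280e-01  1.000e-01 -3.180e-01  1.152e+00 -1.000e-03  6.800e-02] [0.4822 0.0617 0.2461] [-3.141e+00  1.000e-03 -3.082e+00] [-0.1 -0.1  0. ]
turn to aligned [-0.05  0.07 -0.03]
129 0.11606809682138461
144 0.11609173847677873
```

View pics/s2.png

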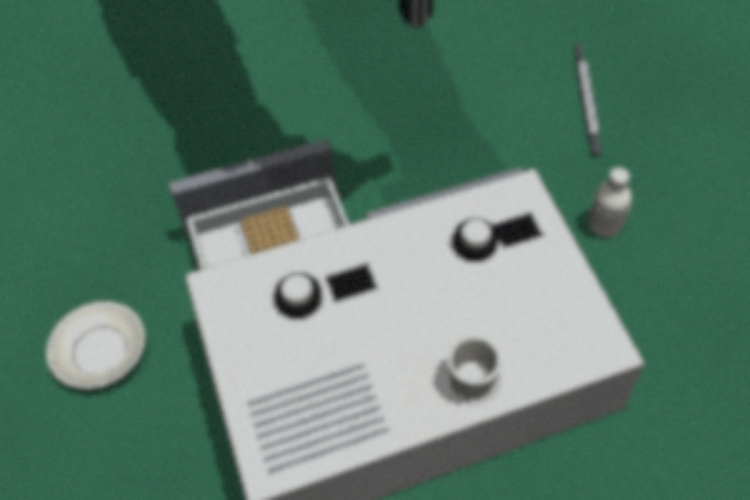

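The left drawer is flush along (445,195), and both buttons at (477,235) and (298,290) are up. The right drawer is still open, the bystanders are in place, and the arm is clear.

```bash
python3 -c "from bench import *; print(job_done())"
```

```text
the job is handed in; nothing more can be done
None
```

The job is handed in: I pushed the bridge's left drawer gently shut, pressed its start button fully and let it come back up, and left the right drawer open with the bystanders where they stood; the hand-in returned no verdict.

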